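Refit the speed knob of a bench drive controller

ROBOT

A 7-joint arm with a two-finger parallel gripper is mounted at the origin on the work surface. World frame = base frame: x ahead of the robot, y to its left, z up, the work surface at z = 0. Lengths are in m, angles in rad, forces in N, time in s.
With the tool pointing down it reaches from about 0.4 to 0.85 m from the base axis. Payload 10.4 kg.
Tool frame: the origin (TCP) lies at the very end of the fingers, on their centre line; the grasp point (between the pads) lies 19 mm behind it (manip.grip_depth is the distance from the TCP to the grasp point, in m); z points along the fingers, x is the direction in which the jaws open and shut, and the axes are right-handed (so a half turn about z gives the same grasp; the last joint's range is limited). The gripper opens to 85 mm and grips with 20 to 120 N. Pads are 22 mm wide; open, the fingers measure 114 mm over their backs; the gripper's body (76 mm by 85 mm) begins 54 mm behind the grasp point. The pads swing forward as they close: fully open they stand 13 mm farther back than shut.
Start: joints at [-1.236, 0.332, -0.065, 1.46, 0.022, 1.35, -0.088], TCP at [0.219, 0.585, 0.231] pointing down, gripper open.
Joint ranges: [-2.6, 2.6], [-0.5, 2.12], [-1.47, 1.34], [0.16, 2.42], [-1.27, 4.41], [0.06, 2.06], [-2.6, 2.6]. Speed limits (rad/s): [2.22, 2.22, 2.79, 2.79, 3.14, 3.14, 3.14].

INTERFACE

Orientations are given as a unit quaternion [x, y, z, w].
In Python, from workcell import manip, cams gives the robot as it stands. The module is installed in compiled form; this text tells all that it offers.
- The arm moves only by the tool move_arm, never from a script. Its arguments are lists of equal length, an entry for each row: "claw": the opening, from 0 (shut) to 1 (fully open); "dp": the shift along the tool's x, y, z as a fraction of full scale, a list of three; "turn": the turn, a rotation vector about the tool's x, y, z as a fraction of full scale, a list of three. A call has 1 to 8 rows; each row shifts and turns the commanded pose from where the row before left it, along the tool's axes as they then stand; what a row does not reach is not made up. Full scale, the value 1, is 200 mm for a shift and 45 degrees for a turn. A row lasts 1/12 s, in which the tool goes at most 41.7 mm and 7.16 degrees, less where a joint would pass 70% of its speed; a pose out of reach is approached as far as the arm can. A call with a number of a shift or a turn outside -1 to 1 is refused whole. A call with a gripper value outside its range is refused whole. The fingers move at their own pace and stop on an object; "grip_force" is the grip in N (left out, the last holds). Time passes only in rows, so rows that do not move let the fingers close. It gives the time, the measured TCP pose, the force and the opening at its end, in the units of the state.
- manip.get_obs(): the state, without advancing time (a new reading comes with each control period).
- cams.camera(name): name is "side" or "top" or "wrist"; returns the picture (480x640x3 uint8, red, green, blue); there is no depth.
- cams.camera_info(name): a dict with "fx", "fy", "cx", "cy" (pixels), "pose" (4x4, takes a point from camera to world coordinates); the wrist camera has in their place "tool_from_camera" (4x4, takes a point from camera to tool coordinates, whose origin is the TCP and whose axes are the tool frame's). Camera axes: x right, y down, z forward; pixel columns grow to the right and rows downward; lengths in m; the calibration is good to about 2 mm. A picture is of the moment at which its call begins: read the wrist's pose just before it. camera_info takes no time and is no camera call.
- manip.hand_in(): hands the job in, once; it reports no verdict.
The state is a dict: "clock": time; "joint_pos": joint angles; "joint_velocities": joint speeds; "tau": joint torques, N m; "position": TCP position; "ee_rot": TCP orientation; "ft_force": force on the tool from outside, world axes, zero at the start; "torque": the same for the moment, N m; "grip_width": opening from 0.0 (shut) to 1.0 (fully open).
Only numpy, scipy, OpenCV 4.12 (cv2) and the standard library are available. Lean on these libraries where they do the work, as an engineer would, in place of code of your own. Each camera call takes 0.05 s, during which the arm holds its last target.

TASK

The speed knob has come off the bench drive controller. First press the mushroom stop button fully in so that the machine cannot start; then pick up the knob with the pointer nose from the cork mat, turn it so that its keyed bore matches the D-shaft on the controller, and push it fully home onto the shaft. Keep pressing so that the spring-loaded shaft is pushed all the way in, and finish like that: still holding the knob and pressing it down, not letting go.

Things in the scene. Friction and masses are not known exactly. Their poses are not given: they have to be found in the camera images.
- stop_top (a point): centre of the top of the stop button: a red plastic mushroom head 40 mm across on the stop station, its top 81 mm above the bench when out. It is pressed straight down.
- stop (a joint): how far the mushroom button is pushed in, m: 0 is out, 0.007 is fully in (hard end stop). It takes 6 to 8 N and latches: it stays as far in as it has been pushed.
- station: the stop station: grey steel box 80 x 80 x 50 mm with a black collar and the mushroom button on top, fixed to the bench to the left or right of the controller. Origin: centre of its underside.
- knob: loose black plastic knob, 44 mm tall, about 70 g, standing on the mat, grip up. Origin: centre of its underside, on the bore axis; z up along the axis, x towards its pointer nose. The skirt is 42 mm across and 18 mm tall. The bore opens in the underside: 20 mm round, 16 mm deep, with a key flat on the +x (nose) side, 3 mm from the axis.
- knob_grip (a point): on the knob's axis, 33 mm above its underside, in the middle of its grip bar, axes as the knob's. The bar reaches from 18 to 44 mm height, is 18 mm wide along y (pinch it across this) and 40 mm long along x. The pointer nose, 8 mm wide, from 16 to 34 mm height, sticks out to 33 mm from the axis at the +x end only; a thin aluminium line on the top also points to it.
- small_knob: bystander: plain round black knob, 28 mm across, 22 mm tall, without a nose, on the same mat about 110 mm from the knob; not to be used. Origin: centre of its underside.
- mat: cork mat, 240 x 150 mm, 3 mm thick, fixed to the bench. Origin: centre of its underside.
- drive: the drive controller: grey steel case, 160 mm (x) x 200 mm (y) x 55 mm tall, fixed to the bench, with a meter, vents and the D-shaft on its lid. Origin: centre of its underside.
- shaft_tip (a point): centre of the top end of the upright bare steel D-shaft, 18 mm round, 30 mm tall above a flat black plastic bezel (56 mm across) on the controller's lid. The tip is 89 mm above the bench when not pressed; 1 mm chamfer. Its flat is 2 mm from its axis, on the side of this point's +x; z is up. The shaft does not turn.
- shaft (a joint): how far the shaft is pushed down, m: 0 is out, 0.006 is fully in (hard end stop). A spring pushes it out, 4.5 N at the start of travel to 10 N fully in. The knob fits only with its nose the way the flat faces (within about 7 degrees); fully home, the roof of its bore rests on the tip and the knob's origin is 16 mm below the tip.
Things that resemble listed ones, but are neither listed nor needed, are in the scene too. What is shaped like the knob but turquoise or white is not meant.

How it is judged:
By the outcome, as a careful person would: the job done as asked, in the order asked, and still so for the second after the job is handed in, while the arm keeps its last pose, push and grip.
It also fails if it takes over 58 s, if anything falls off the work surface, if the arm or the gripper's body presses on something with over 40 N, if the wrist force passes 120 N, or if a joint passes its speed limit or range.

## Working session

There is one attempt and no reset: what is moved stays moved. The work goes in short steps, Python scripts to look and compute and a tool call to move; the robot and the scene stay as the last step left them, time stands still between calls to the robot, and variables do not carry over. Pictures are saved under pics/ and viewed, and the job is handed in when it is done.

Besides the shell and the picture viewer there is one more tool, called after "Request:" as a command line: name --argument value ..., lists and objects as JSON in quotes. move_arm: Moves the arm, as the interface text tells. Shift numbers are shares of 200 mm and turn numbers shares of 45 degrees, none past 1 either way. Its arguments: {"type":"object","properties":{"claw":{"type":"array","items":{"type":"number"}},"dp":{"type":"array","items":{"type":"array","items":{"type":"number"}}},"turn":{"type":"array","items":{"type":"array","items":{"type":"number"}}},"grip_force":{"type":"number"}},"required":["claw","dp","turn"]}

```bash
mkdir -p pics; python3 - <<'E'
from workcell import manip,cams
import cv2
print(manip.get_obs(), manip.grip_depth)
for n in ["side","top","wrist"]:
    cv2.imwrite(f"pics/{n}0.png",cams.camera(n)[:,:,::-1]); print(n,cams.camera_info(n))
E
```

```text
{'clock': 0.0, 'joint_pos': array([-1.23561009,  0.33285182, -0.06468897,  1.46096505,  0.02159002,
        1.34990839, -0.08853977]), 'joint_velocities': array([ 4.89906707e-05,  9.95935786e-04, -2.11843057e-03, -1.83377714e-03,
       -2.16299819e-04, -1.42946993e-03,  1.19533607e-03]), 'tau': array([-5.09312322e-04, -6.25454521e+01,  4.86475567e-02, -3.91608953e+01,
        1.61726447e-02,  9.72839567e-03,  2.18458314e-05]), 'position': array([0.21874876, 0.58505369, 0.2305171 ]), 'ee_rot': array([ 8.21653748e-01,  5.69986492e-01, -5.72221826e-04,  4.34995911e-04]), 'ft_force': array([-0.02229038, -0.73747367,  0.28971636]), 'torque': array([-0.03018725, -0.01657526, -0.01422866]), 'grip_width': 0.997744290039551} 0.0187
side {'fx': 469.9399811496872, 'fy': 469.9399811496872, 'cx': 319.33922434670313, 'cy': 248.75112159288545, 'pose': array([[ 0.93459003, -0.21857922,  0.28065032,  0.17468785],
       [-0.35547968, -0.54447195,  0.75972659, -0.82032897],
       [-0.01325422, -0.80979838, -0.58655852,  0.66864599],
       [ 0.        ,  0.        ,  0.        ,  1.        ]])}
top 
[... 221 characters left out ...]
.57563864e-02,  1.93145883e-03,
        -6.90028314e-02],
       [-9.90494148e-05, -7.09561526e-02, -9.97479431e-01,
         1.29435438e+00],
       [ 0.00000000e+00,  0.00000000e+00,  0.00000000e+00,
         1.00000000e+00]])}
wrist {'fx': 331.6945370964595, 'fy': 331.6945370964595, 'cx': 317.25491167265113, 'cy': 237.97189315849764, 'tool_from_camera': array([[ 9.99996855e-01, -1.42001348e-03,  2.06742724e-03,
        -6.62738261e-04],
       [ 7.91527459e-04,  9.60841018e-01,  2.77099101e-01,
        -6.97789940e-02],
       [-2.37995335e-03, -2.77096593e-01,  9.60839120e-01,
        -1.43230884e-01],
       [ 0.00000000e+00,  0.00000000e+00,  0.00000000e+00,
         1.00000000e+00]])}
```

View pics/top0.png

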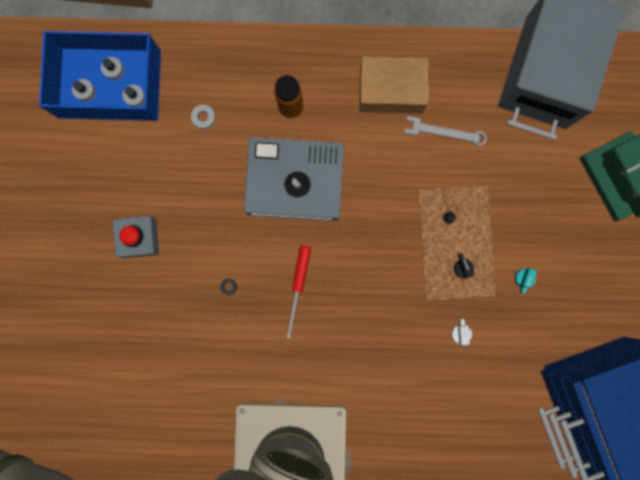

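View pics/side0.png

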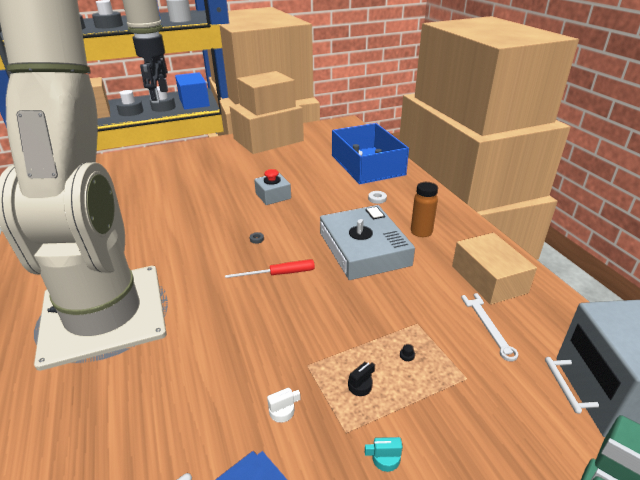

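Top view: the stop button is at (131,236), the controller with its D-shaft at (297,184), the black nosed knob at (463,266) and the round small knob at (449,217). The turquoise (526,280) and white (462,332) lookalikes are off the mat. The black one with a nose and line on the cork mat fits the description. I'll confirm it in a crop and compute rough positions.

```bash
cat > h.py <<'E'
from workcell import manip,cams
import numpy as np, cv2
from scipy.spatial.transform import Rotation as R
def campose(n,obs=None):
    i=cams.camera_info(n)
    if n!="wrist": return i,np.array(i["pose"])
    T=np.eye(4);T[:3,:3]=R.from_quat(obs["ee_rot"]).as_matrix();T[:3,3]=obs["position"]
    return i,T@np.array(i["tool_from_camera"])
def ray(i,P,u,v,z):
    d=P[:3,:3]@np.array([(u-i["cx"])/i["fx"],(v-i["cy"])/i["fy"],1]);o=P[:3,3]
    return o+d*(z-o[2])/d[2]
def rays2(i1,P1,p1,i2,P2,p2):
    A=[];b=[]
    for i,P,p in((i1,P1,p1),(i2,P2,p2)):
        d=P[:3,:3]@np.array([(p[0]-i["cx"])/i["fx"],(p[1]-i["cy"])/i["fy"],1]);d/=np.linalg.norm(d)
        M=np.eye(3)-np.outer(d,d);A.append(M);b.append(M@P[:3,3])
    return np.linalg.lstsq(np.vstack(A),np.hstack(b),rcond=None)[0]
def crop(img,u0,v0,u1,v1,s,name):
    cv2.imwrite(name,cv2.resize(img[v0:v1,u0:u1,::-1],None,fx=s,fy=s,interpolation=cv2.INTER_CUBIC))
def movecalc(pos,obs,target_quat=None):
    # total shift in tool axes as fractions of full scale
    Rm=R.from_quat(obs["ee_rot"]).as_matrix()
    return Rm.T@(np.array(pos)-obs["position"])/0.2
E
python3 - <<'E'
from h import *
t=cv2.imread("pics/top0.png")[:,:,::-1];i,P=campose("top")
crop(t,410,180,560,360,3.2,"pics/c1.png")
crop(t,240,130,350,225,6,"pics/c2.png")
hsv=cv2.cvtColor(t[:, :, ::-1].copy(),cv2.COLOR_BGR2HSV)
m=(((hsv[...,0]<8)|(hsv[...,0]>172))&(hsv[...,1]>180)&(hsv[...,2]>90)).astype(np.uint8)
m[:, 170:]=0
n,l,s,c=cv2.connectedComponentsWithStats(m);k=1+s[1:,4].argmax();print(s[k],c[k],ray(i,P,*c[k],.075))
print("knob",ray(i,P,463,266,.03),"shaft",ray(i,P,297,184,.07))
E
```

```text
[120 226  19  19 282] [129.23404255 235.21276596] [0.46315976 0.33463578 0.075     ]
knob [ 0.41983115 -0.35664868  0.03      ] shaft [ 0.57828089 -0.00404688  0.07      ]
```

View pics/c1.png

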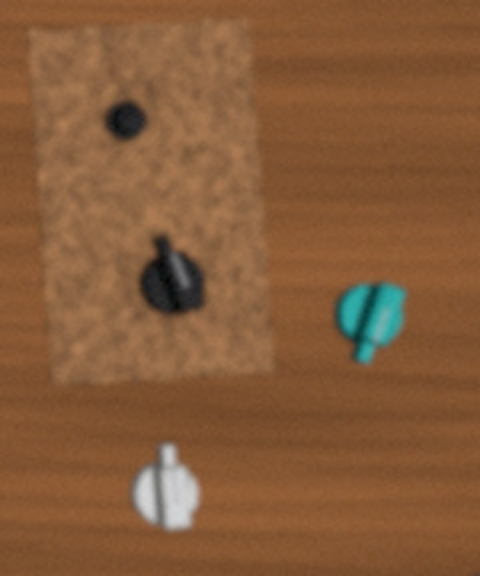

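View pics/c2.png

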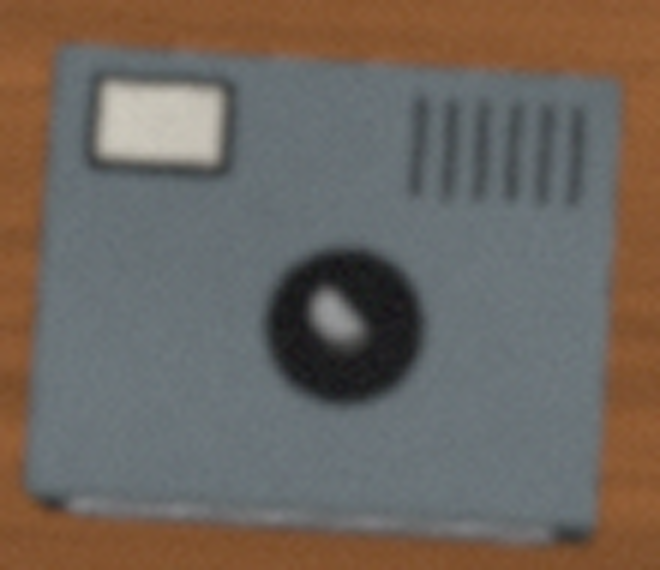

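View pics/wrist0.png

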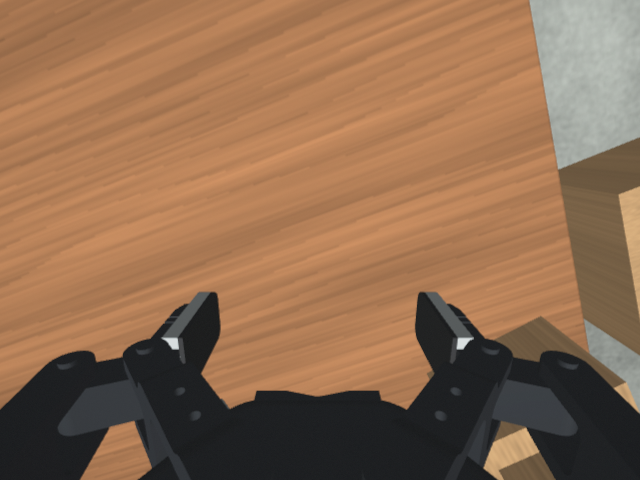

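Crop: the black knob, with its nose pointing up-left and the bright line on top, is the target. The white and turquoise ones are excluded and the small round knob is a bystander. The shaft flat isn't readable at this resolution, so I'll use the wrist camera there later. Next I go over the stop button with the fingers closed.

Request:
move_arm --claw '[0,0,0,0,0,0,0,0]' --dp '[[-0.083,0.176,0],[-0.083,0.176,0],[-0.083,0.176,0],[-0.083,0.176,0],[-0.083,0.176,0],[-0.083,0.176,0],[-0.083,0.176,0],[-0.083,0.176,0]]' --turn '[[0,0,0],[0,0,0],[0,0,0],[0,0,0],[0,0,0],[0,0,0],[0,0,0],[0,0,0]]'

```text
clock: 0.82
position: [0.4371, 0.3608, 0.2313]
ee_rot: [0.822, 0.57, 0.0, -0.0]
ft_force: [0.6, 0.9, 0.0]
grip_width: -0.0
```

Request:
move_arm --claw '[0,0,0]' --dp '[[-0.083,0.176,0],[0,0,0],[0,0,0]]' --turn '[[0,0,0],[0,0,0],[0,0,0]]'

```text
clock: 1.07
position: [0.465, 0.3321, 0.2311]
ee_rot: [0.823, 0.568, -0.0, 0.0]
ft_force: [-0.9, 1.5, -0.1]
grip_width: -0.001
```

```bash
python3 - <<'E'
from h import *
o=manip.get_obs();w=cams.camera("wrist");cv2.imwrite("pics/w1.png",w[:,:,::-1])
print(o["position"],o["ee_rot"],o["ft_force"],o["clock"],o["grip_width"])
i,P=campose("wrist",o)
hsv=cv2.cvtColor(w,cv2.COLOR_RGB2HSV)
m=(((hsv[...,0]<8)|(hsv[...,0]>172))&(hsv[...,1]>170)&(hsv[...,2]>60)).astype(np.uint8)
n,l,s,c=cv2.connectedComponentsWithStats(m);k=1+s[1:,4].argmax();print(s[k],c[k],ray(i,P,*c[k],.075))
E
```

```text
[0.4649784  0.33212325 0.23108322] [ 8.23101006e-01  5.67894874e-01 -1.70242002e-04  3.41363676e-04] [-0.85085142  1.51938987 -0.06597893] 1.0667 -0.0010372326803159203
[   0  222   49   85 1901] [ 22.62335613 267.69016307] [0.407266   0.05052512 0.075     ]
```

View pics/w1.png

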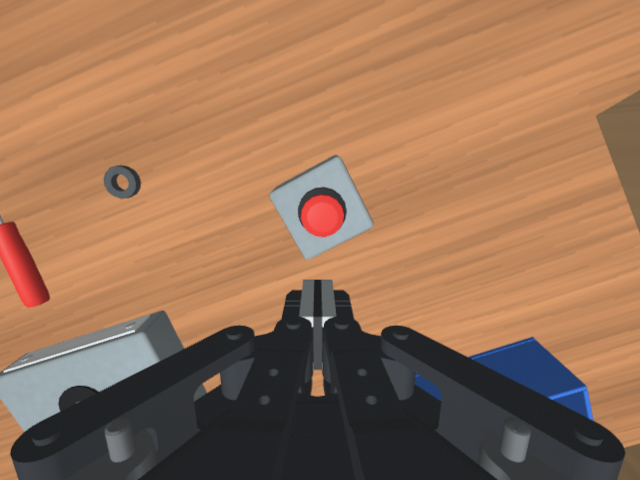

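Wrist view: the button is clear at about (322,216), ahead of the shut fingers at (318,285). The mask picked the screwdriver, so I restrict it.

```bash
python3 - <<'E'
from h import *
o=manip.get_obs();w=cv2.imread("pics/w1.png")[:,:,::-1].copy()
i,P=campose("wrist",o)
hsv=cv2.cvtColor(w,cv2.COLOR_RGB2HSV)
m=(((hsv[...,0]<8)|(hsv[...,0]>172))&(hsv[...,1]>170)&(hsv[...,2]>60)).astype(np.uint8)
m[:,:200]=0
n,l,s,c=cv2.connectedComponentsWithStats(m);k=1+s[1:,4].argmax();p=ray(i,P,*c[k],.078);print(s[k],c[k],p)
q=p.copy();q[2]=.085
print(movecalc(q,o))
E
```

```text
[ 301  195   43   42 1093] [323.61482159 215.73924977] [0.4603574  0.34145346 0.078     ]
[ 0.02896522 -0.02712564  0.73039825]
```

Request:
move_arm --claw '[0,0,0,0,0,0,0]' --dp '[[0.024,-0.022,0],[0,0,0.16],[0,0,0.16],[0,0,0.16],[0,0,0.16],[0,0,0.07],[0,0,0]]' --turn '[[0,0,0],[0,0,0],[0,0,0],[0,0,0],[0,0,0],[0,0,0],[0,0,0]]'

```text
clock: 1.7
position: [0.4574, 0.341, 0.0854]
ee_rot: [0.821, 0.571, -0.003, 0.0]
ft_force: [-0.0, -0.6, -0.8]
grip_width: 0.002
```

Request:
move_arm --claw '[0,0,0,0]' --dp '[[0,0,0.02],[0,0,0.02],[0,0,0.01],[0,0,0]]' --turn '[[0,0,0],[0,0,0],[0,0,0],[0,0,0]]'

```text
clock: 2.03
position: [0.4611, 0.3417, 0.0804]
ee_rot: [0.821, 0.57, 0.001, -0.0]
ft_force: [0.3, -0.5, 0.4]
grip_width: 0.001
```

Request:
move_arm --claw '[0,0,0,0,0]' --dp '[[0,0,0.01],[0,0,0.01],[0,0,0.01],[0,0,0],[0,0,0]]' --turn '[[0,0,0],[0,0,0],[0,0,0],[0,0,0],[0,0,0]]'

```text
clock: 2.45
position: [0.4612, 0.3415, 0.0744]
ee_rot: [0.822, 0.57, 0.001, -0.0]
ft_force: [-0.9, 1.0, 4.5]
grip_width: -0.0
```

Request:
move_arm --claw '[0,0,0,0]' --dp '[[0,0,0.008],[0,0,0],[0,0,0],[0,0,0]]' --turn '[[0,0,0],[0,0,0],[0,0,0],[0,0,0]]'

```text
clock: 2.78
position: [0.4613, 0.3416, 0.0736]
ee_rot: [0.822, 0.57, 0.001, -0.001]
ft_force: [-4.5, -0.7, 14.0]
grip_width: -0.003
```

Request:
move_arm --claw '[0,0,0,0]' --dp '[[0,0,0.006],[0,0,0],[0,0,0],[0,0,0]]' --turn '[[0,0,0],[0,0,0],[0,0,0],[0,0,0]]'

```text
clock: 3.12
position: [0.4614, 0.3417, 0.0734]
ee_rot: [0.822, 0.57, 0.001, -0.001]
ft_force: [-7.1, -2.6, 23.5]
grip_width: 0.002
```

Extra command only raised the force (23.5 N, 7.6 mm travel), so the stop is on its hard end. I retreat upward and go over the shaft.

Request:
move_arm --claw '[0,0,0,0,1,1,1,1]' --dp '[[0,0,-0.1],[0,0,-0.2],[0,0,-0.2],[0,0,-0.2],[0,0,-0.1],[-0.157,0.128,0],[-0.157,0.128,0],[-0.157,0.128,0]]' --turn '[[0,0,0],[0,0,0],[0,0,0],[0,0,0],[0,0,0],[0,0,0],[0,0,0],[0,0,0]]'

```text
clock: 3.78
position: [0.5001, 0.2241, 0.2311]
ee_rot: [0.821, 0.571, 0.001, 0.0]
ft_force: [1.8, 0.3, 0.1]
grip_width: 0.562
```

Request:
move_arm --claw '[1,1,1,1,1,1,1,1]' --dp '[[-0.157,0.128,0],[-0.157,0.128,0],[-0.157,0.128,0],[-0.157,0.128,0],[-0.157,0.128,0],[-0.157,0.128,0],[0,0,0],[0,0,0]]' --turn '[[0,0,0],[0,0,0],[0,0,0],[0,0,0],[0,0,0],[0,0,0],[0,0,0],[0,0,0]]'

```text
clock: 4.45
position: [0.5779, -0.0083, 0.2305]
ee_rot: [0.823, 0.568, -0.0, 0.0]
ft_force: [0.3, 0.3, 0.9]
grip_width: 1.0
```

```bash
python3 - <<'E'
from h import *
o=manip.get_obs();w=cams.camera("wrist");cv2.imwrite("pics/w2.png",w[:,:,::-1])
np.save("o2.npy",o,allow_pickle=True)
t=cams.camera("top");cv2.imwrite("pics/top2.png",t[:,:,::-1]);s=cams.camera("side");cv2.imwrite("pics/side2.png",s[:,:,::-1])
print(o["position"],o["ee_rot"],o["ft_force"],o["clock"],o["joint_pos"].round(2))
E
```

```text
[ 0.57786621 -0.00830013  0.23049449] [ 8.23243165e-01  5.67688637e-01 -3.02756271e-04  4.60168906e-04] [0.27130714 0.28828864 0.91767637] 4.45 [-0.4   0.23  0.4   1.61 -0.09  1.32  1.22]
```

View pics/w2.png

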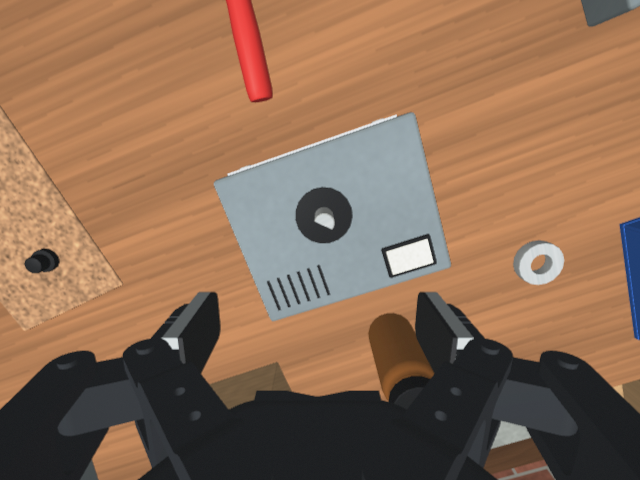

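Request:
move_arm --claw '[1,1,1,1,1]' --dp '[[0,-0.05,0.15],[0,-0.05,0.15],[0,0,0.1],[0,0,0],[0,0,0]]' --turn '[[0,0,0],[0,0,0],[0,0,0],[0,0,0],[0,0,0]]'

```text
clock: 5.02
position: [0.5585, 0.0034, 0.1504]
ee_rot: [0.821, 0.571, -0.001, -0.0]
ft_force: [0.8, 0.4, 0.3]
grip_width: 0.998
```

```bash
python3 - <<'E'
from h import *
o=manip.get_obs();w=cams.camera("wrist");cv2.imwrite("pics/w3.png",w[:,:,::-1])
np.save("o3.npy",o,allow_pickle=True)
print(o["position"],o["ee_rot"],o["ft_force"],o["clock"])
i,P=campose("wrist",o)
p=np.linalg.inv(P)@np.array([.578,-.006,.089,1]);u=int(p[0]/p[2]*i["fx"]+i["cx"]);v=int(p[1]/p[2]*i["fy"]+i["cy"]);print(u,v)
u0=max(u-60,0);v0=max(v-45,0);print(u0,v0)
crop(w,u0,v0,u0+120,v0+90,6.6,"pics/c3.png")
E
```

```text
[0.5584862  0.00336793 0.15042409] [ 8.21100157e-01  5.70783707e-01 -5.61439715e-04 -4.19059346e-04] [0.81041681 0.42730165 0.34401593] 5.0167
314 284
254 239
```

View pics/c3.png

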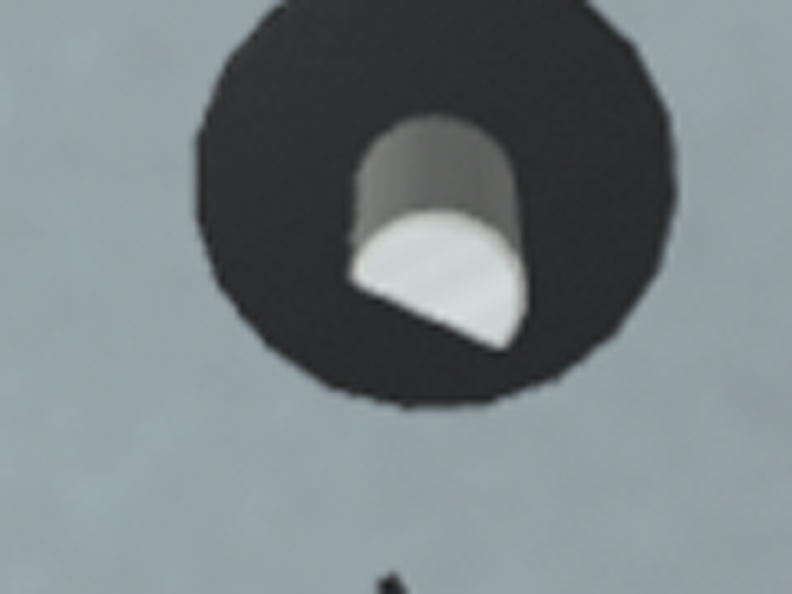

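The crop shows the bright D-shaped tip with its flat edge from crop (352,283) to (503,350), facing down-left in the image. I'll project it onto z=0.089.

```bash
python3 - <<'E'
from h import *
from scipy.optimize import least_squares
o=np.load("o3.npy",allow_pickle=True).item();w=cv2.imread("pics/w3.png");i,P=campose("wrist",o)
g=cv2.cvtColor(w,cv2.COLOR_BGR2GRAY);sub=g[239:329,254:374]
m=np.zeros_like(g)
big=cv2.resize(sub,None,fx=6,fy=6,interpolation=cv2.INTER_CUBIC)
mask=(big>165).astype(np.uint8)
n,l,s,c=cv2.connectedComponentsWithStats(mask)
k=l[int(270/6.6*6),int(440/6.6*6)];print(s[k])
C=max(cv2.findContours((l==k).astype(np.uint8),cv2.RETR_EXTERNAL,cv2.CHAIN_APPROX_NONE)[0],key=len)[:,0,:]
px=np.stack([254+(C[:,0]+.5)/6-.5,239+(C[:,1]+.5)/6-.5],1)
W=np.array([ray(i,P,u,v,.089)[:2] for u,v in px])
pc=W.mean(0)
# line: edge points; iterative via farthest pair
D=np.linalg.norm(W[:,None]-W[None],axis=2);a,b=np.unravel_index(D.argmax(),D.shape);
A,B=W[a],W[b];print("longest",D.max(),A,B)
# fit D: circle c,r and flat at dist d direction th
def res(p):
    r=[]
    cx,cy,R_,th,d=p
    n=np.array([np.cos(th),np.sin(th)])
    q=W-[cx,cy];s=q@n
    e1=np.linalg.norm(q,axis=1)-R_;e2=s-d
    return np.maximum(e1,e2)*1e3
best=None
for th in np.arange(-3,3.2,.5):
    f=least_squares(res,[*pc,.009,th,.002],x_scale=[.001,.001,.001,.1,.001],loss="soft_l1",f_scale=.3)
    if best is None or f.cost<best.cost:best=f
print(best.x,np.degrees(best.x[3]),best.cost,np.abs(best.fun).mean())
E
```

```text
[  322   195   151   118 11753]
longest 0.01757127435619879 [ 0.57050173 -0.00705367] [0.58558061 0.00196725]
[ 0.57815846 -0.00271425  0.00864162 -0.81139044  0.00215542] -46.48924778605059 1.4455031601675137 0.06753478920119405
```

```bash
python3 - <<'E'
from h import *
o=np.load("o3.npy",allow_pickle=True).item();i,P=campose("wrist",o)
f=lambda x,y:ray(i,P,254+x/6.6-.5,239+y/6.6-.5,.089)[:2]
a,b=f(358,287),f(500,349);d=b-a;print(a,b,np.linalg.norm(d),np.degrees(np.arctan2(d[1],d[0])))
# bezel ellipse centre at lid z=.059
w=cv2.imread("pics/w3.png");g=cv2.cvtColor(w,cv2.COLOR_BGR2GRAY)
m=((g<90)).astype(np.uint8);n,l,s,c=cv2.connectedComponentsWithStats(m);k=l[int(239+380/6.6),int(254+440/6.6)]
C=cv2.findContours((l==k).astype(np.uint8),cv2.RETR_EXTERNAL,cv2.CHAIN_APPROX_NONE)[0][0];print(s[k])
e=cv2.fitEllipse(C);print(e,ray(i,P,*e[0],.059))
# move to knob hover
print(R.from_quat(o["ee_rot"]).as_matrix().round(3))
print(movecalc([.42,-.357,.2],o))
E
```

```text
[ 0.57466749 -0.00971416] [0.58612871 0.00141698] 0.01597691720639106 44.16294121531163
[ 284  232   72   69 3239]
((319.4278259277344, 265.7738952636719), (68.09925842285156, 71.80021667480469), 88.7303695678711) [ 0.57735277 -0.00212655  0.059     ]
[[ 0.348  0.937 -0.001]
 [ 0.937 -0.348  0.   ]
 [-0.    -0.001 -1.   ]]
[-1.93030009 -0.02159143 -0.24699479]
```

The shaft axis is at (0.578, -0.0025) with its flat facing about -46° (two estimates agree within 0.7°). Now over the knob.

Request:
move_arm --claw '[1,1,1,1,1,1,1,1]' --dp '[[0,0,-0.15],[-0.19,0,-0.05],[-0.19,0,0],[-0.19,0,0],[-0.19,0,0],[-0.19,0,0],[-0.19,0,0],[-0.19,0,0]]' --turn '[[0,0,0],[0,0,0],[0,0,0],[0,0,0],[0,0,0],[0,0,0],[0,0,0],[0,0,0]]'

```text
clock: 5.73
position: [0.4661, -0.2489, 0.1929]
ee_rot: [0.822, 0.57, 0.001, 0.001]
ft_force: [1.3, -0.7, -0.4]
grip_width: 1.003
```

Request:
move_arm --claw '[1,1,1,1,1,1]' --dp '[[-0.19,0,0],[-0.19,0,0],[-0.19,-0.02,0],[0,0,0],[0,0,0],[0,0,0]]' --turn '[[0,0,0],[0,0,0],[0,0,0],[0,0,0],[0,0,0],[0,0,0]]'

```text
clock: 6.23
position: [0.4232, -0.3523, 0.1918]
ee_rot: [0.822, 0.57, 0.001, 0.001]
ft_force: [0.4, 0.7, 0.0]
grip_width: 0.998
```

```bash
python3 - <<'E'
from h import *
o=manip.get_obs();w=cams.camera("wrist");cv2.imwrite("pics/w4.png",w[:,:,::-1])
np.save("o4.npy",o,allow_pickle=True)
print(o["position"],o["ee_rot"],o["ft_force"],o["clock"],o["joint_pos"].round(2))
E
```

```text
[ 0.42315976 -0.35227717  0.19184173] [8.21551864e-01 5.70132771e-01 7.51590455e-04 7.70296176e-04] [0.39540523 0.6550621  0.03231162] 6.2333 [ 0.04  0.21  0.65  1.75 -0.14  1.23  1.94]
```

View pics/w4.png

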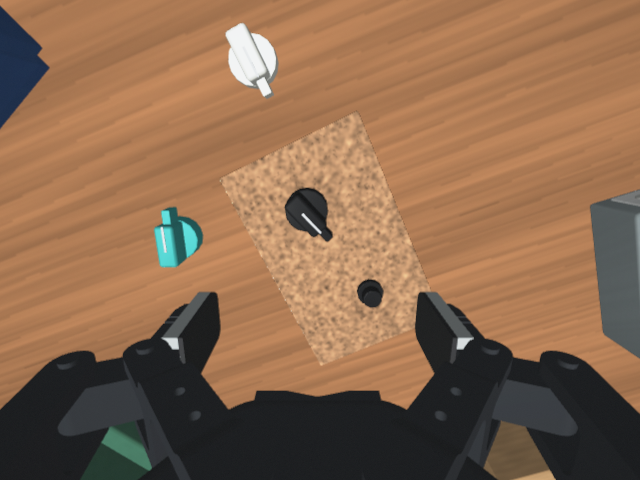

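Wrist view: black knob at (306,209), with its aluminium line and nose pointing down-right to (331,240). The small knob is at (370,293). I enlarge it.

```bash
python3 - <<'E'
from h import *
w=cv2.imread("pics/w4.png")[:,:,::-1];crop(w,270,170,350,250,7.4,"pics/c4.png")
o=np.load("o4.npy",allow_pickle=True).item();i,P=campose("wrist",o)
g=cv2.cvtColor(w.copy(),cv2.COLOR_RGB2HSV)
m=((g[...,2]>130)&(g[...,1]<60)).astype(np.uint8);m2=np.zeros_like(m);m2[195:240,290:330]=m[195:240,290:330]
pts=np.argwhere(m2)[:,::-1];print(len(pts))
W=np.array([ray(i,P,u,v,.047)[:2] for u,v in pts]);c=W.mean(0);d=np.linalg.svd(W-c)[2][0];s=(W-c)@d
print("line",c,np.degrees(np.arctan2(d[1],d[0])),np.ptp(s))
m=(g[...,2]<75).astype(np.uint8);m2=np.zeros_like(m);m2[170:260,270:345]=m[170:260,270:345]
n,l,st,cc=cv2.connectedComponentsWithStats(m2);k=1+st[1:,4].argmax();print(st[k])
E
```

```text
82
line [ 0.42091976 -0.35748226] 21.57897872406396 0.02432109764093457
[ 285  188   47   53 1528]
```

View pics/c4.png

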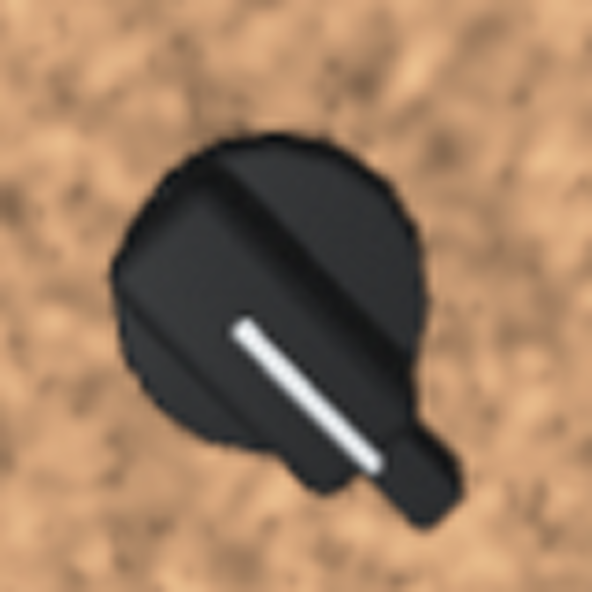

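Its line and nose head 21.6°. The joint-7 range rules out the +111.6° jaw heading, so I use -68.4° (turn about +138° about tool z). I turn, then re-measure.

Request:
move_arm --claw '[1,1,1,1,1,1,1,1]' --dp '[[0,0,0],[0,0,0],[0,0,0],[0,0,0],[0,0,0],[0,0,0],[0,0,0],[0,0,0]]' --turn '[[0,0,0.153],[0,0,0.153],[0,0,0.153],[0,0,0.153],[0,0,0.153],[0,0,0.153],[0,0,0.153],[0,0,0.153]]'

```text
clock: 6.95
position: [0.4236, -0.3508, 0.191]
ee_rot: [0.992, 0.124, 0.001, -0.0]
ft_force: [0.4, 0.1, -0.2]
grip_width: 0.997
```

Request:
move_arm --claw '[1,1,1,1,1,1,1,1]' --dp '[[0,0,0],[0,0,0],[0,0,0],[0,0,0],[0,0,0],[0,0,0],[0,0,0],[0,0,0]]' --turn '[[0,0,0.153],[0,0,0.153],[0,0,0.153],[0,0,0.153],[0,0,0.153],[0,0,0.153],[0,0,0.153],[0,0,0.153]]'

```text
clock: 7.62
position: [0.4236, -0.3508, 0.1909]
ee_rot: [0.937, -0.349, 0.0, -0.0]
ft_force: [-0.5, 0.0, -0.3]
grip_width: 1.001
```

Request:
move_arm --claw '[1,1,1,1,1,1,1]' --dp '[[0,0,0],[0,0,0],[0,0,0],[0,0,0],[0,0,0],[0,0,0],[0,0,0]]' --turn '[[0,0,0.153],[0,0,0.153],[0,0,0.153],[0,0,0.153],[0,0,0],[0,0,0],[0,0,0]]'

```text
clock: 8.2
position: [0.4229, -0.3516, 0.1906]
ee_rot: [0.83, -0.558, 0.0, -0.0]
ft_force: [-0.3, 0.4, -0.9]
grip_width: 1.002
```

```bash
python3 - <<'E'
from h import *
o=manip.get_obs();w=cams.camera("wrist");cv2.imwrite("pics/w5.png",w[:,:,::-1])
np.save("o5.npy",o,allow_pickle=True)
M=R.from_quat(o["ee_rot"]).as_matrix();print(M.round(3),np.degrees(np.arctan2(M[1,0],M[0,0])))
print(o["position"],o["ft_force"],o["clock"],o["joint_pos"].round(2))
i,P=campose("wrist",o)
p=np.linalg.inv(P)@np.array([.4205,-.357,.047,1]);u=int(p[0]/p[2]*i["fx"]+i["cx"]);v=int(p[1]/p[2]*i["fy"]+i["cy"])
u0,v0=u-45,v-45;print(u0,v0);crop(w,u0,v0,u0+90,v0+90,6.6,"pics/c5.png")
E
```

```text
[[ 0.377 -0.926  0.   ]
 [-0.926 -0.377  0.   ]
 [-0.    -0.    -1.   ]] -67.87485924833112
[ 0.42285584 -0.35158886  0.19064487] [-0.32428134  0.43025197 -0.90013029] 8.2 [-0.25  0.29  1.02  1.76 -0.26  1.24 -0.34]
276 184
```

View pics/c5.png

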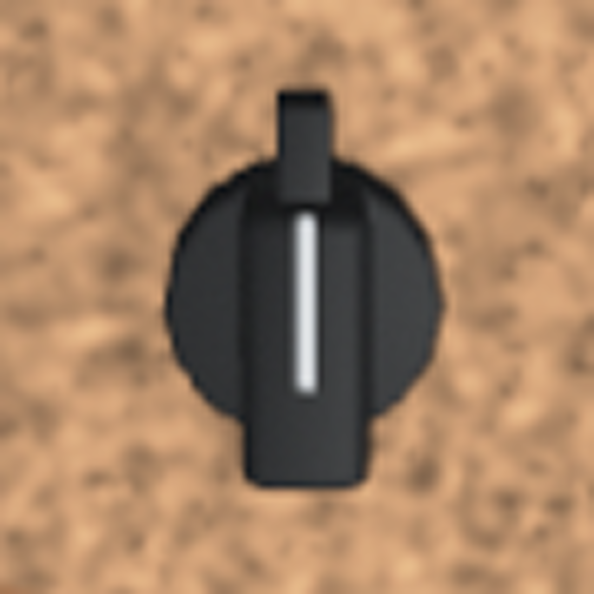

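The jaws are now aligned with the bar (line vertical in the crop, x about 305). The bar top spans crop x 245–370, y 210–487.

```bash
python3 - <<'E'
from h import *
o=np.load("o5.npy",allow_pickle=True).item();i,P=campose("wrist",o)
f=lambda x,y,z=.047:ray(i,P,276+x/6.6-.5,184+y/6.6-.5,z)
a,b=f(307,208),f(307,487);c=(a+b)/2;d=a-b;print(a,b,c,np.linalg.norm(d),np.degrees(np.arctan2(d[1],d[0])))
w=f(245,350)-f(370,350);print(np.linalg.norm(w))
l1,l2=f(305,218),f(306.5,388);d=l1-l2;print("line",(l1+l2)/2,np.linalg.norm(d),np.degrees(np.arctan2(d[1],d[0])))
s1,s2=f(166,305,.021),f(441,305,.021);print("skirt",(s1+s2)/2,np.linalg.norm(s1-s2))
top=f(305,158,.021);print("skirt far edge",top)
n=f(305,92,.037);print("nose tip",n, np.linalg.norm((n-c)[:2]))
for z in (.06,.024): print(movecalc([c[0],c[1],z],o))
E
```

```text
[ 0.43312689 -0.35228702  0.047     ] [ 0.39665677 -0.36724828  0.047     ] [ 0.41489183 -0.35976765  0.047     ] 0.03941966070143857 22.305082698113974
0.017011896985168633
line [ 0.42082007 -0.35715411  0.047     ] 0.023740540480974282 22.785877537592008
skirt [ 0.41446529 -0.35973254  0.021     ] 0.04058071470973264
skirt far edge [ 0.43488575 -0.35160248  0.021     ]
nose tip [ 0.44602808 -0.34683457  0.037     ] 0.03371543840163439
[0.022935   0.05261482 0.65319651]
[0.02294871 0.0527044  0.83319649]
```

Request:
move_arm --claw '[1,1,1,1,1,1,1,1]' --dp '[[0.023,0.052,0],[0,0,0.18],[0,0,0.18],[0,0,0.18],[0,0,0.14],[0,0,0],[0,0,0],[0,0,0]]' --turn '[[0,0,0],[0,0,0],[0,0,0],[0,0,0],[0,0,0],[0,0,0],[0,0,0],[0,0,0]]'

```text
clock: 8.92
position: [0.4145, -0.3617, 0.0563]
ee_rot: [0.828, -0.561, 0.001, 0.0]
ft_force: [0.8, -0.4, 0.6]
grip_width: 1.0
```

```bash
python3 - <<'E'
from h import *
o=manip.get_obs();w=cams.camera("wrist");cv2.imwrite("pics/w6.png",w[:,:,::-1])
M=R.from_quat(o["ee_rot"]).as_matrix();print(np.degrees(np.arctan2(M[1,0],M[0,0])))
print(o["position"],o["ft_force"],o["clock"],o["joint_pos"].round(2))
print(movecalc([.4149,-.3597,.024],o))
E
```

```text
-68.20601235815188
[ 0.41447375 -0.36171144  0.05625814] [ 0.76323588 -0.3810146   0.55564188] 8.9167 [-0.11  0.47  0.91  1.89 -0.44  0.99 -0.19]
[-0.00881487 -0.00557045  0.16128126]
```

View pics/w6.png

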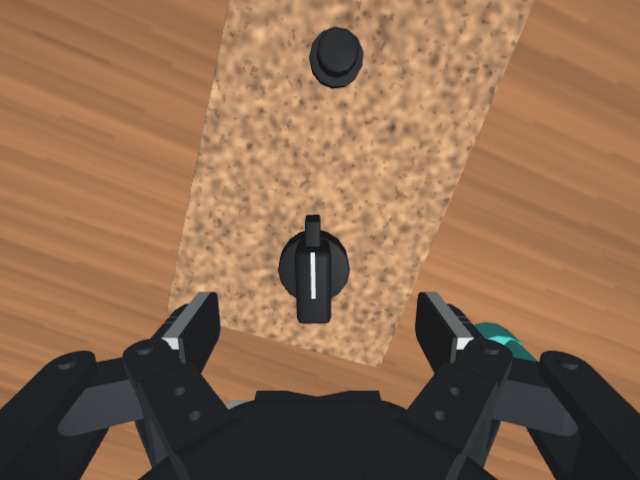

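Request:
move_arm --claw '[1,1,1,1,1,1]' --dp '[[-0.008,-0.005,0.06],[0,0,0.06],[0,0,0.04],[0,0,0],[0,0,0],[0,0,0]]' --turn '[[0,0,0],[0,0,0],[0,0,0],[0,0,0],[0,0,0],[0,0,0]]'

```text
clock: 9.47
position: [0.4145, -0.3588, 0.0226]
ee_rot: [0.828, -0.561, 0.0, 0.0]
ft_force: [-0.0, -1.2, -0.0]
grip_width: 1.002
```

Request:
move_arm --claw '[0.5,0.5,0.3,0.3,0.2,0.1,0,0]' --dp '[[0,0,0],[0,0,0],[0,0,0],[0,0,0],[0,0,0],[0,0,0],[0,0,0],[0,0,0]]' --turn '[[0,0,0],[0,0,0],[0,0,0],[0,0,0],[0,0,0],[0,0,0],[0,0,0],[0,0,0]]' --grip_force 60

```text
clock: 10.13
position: [0.4147, -0.3588, 0.0227]
ee_rot: [0.828, -0.561, 0.0, -0.0]
ft_force: [-0.0, 0.2, 4.6]
grip_width: 0.2
```

Request:
move_arm --claw '[0,0,0]' --dp '[[0,0,0],[0,0,0],[0,0,0]]' --turn '[[0,0,0],[0,0,0],[0,0,0]]'

```text
clock: 10.38
position: [0.4147, -0.3587, 0.0227]
ee_rot: [0.828, -0.561, 0.0, -0.0]
ft_force: [-1.3, 0.8, 5.0]
grip_width: 0.196
```

```bash
python3 - <<'E'
from h import *
o=manip.get_obs();w=cams.camera("wrist");cv2.imwrite("pics/w7.png",w[:,:,::-1])
M=R.from_quat(o["ee_rot"]).as_matrix();print(np.degrees(np.arctan2(M[1,0],M[0,0])))
print(o["position"],o["ft_force"],o["clock"],o["joint_pos"].round(2),o["grip_width"])
E
```

```text
-68.2026753971019
[ 0.4147269  -0.35874901  0.02272604] [-1.32036273  0.78602687  5.00530152] 10.3833 [-0.08  0.52  0.86  1.91 -0.49  0.94 -0.17] 0.19571310382995247
```

View pics/w7.png

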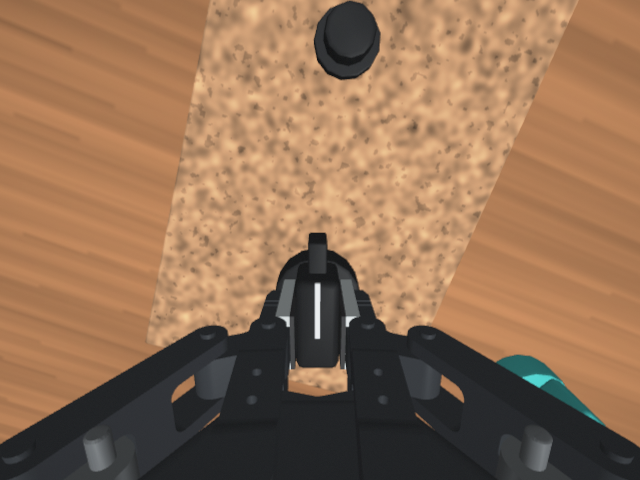

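The knob is gripped (line centred at u≈317, nose ahead). I lift it, go towards the shaft, then turn.

Request:
move_arm --claw '[0,0,0,0,0,0,0,0]' --dp '[[0,0,-0.1],[0,0,-0.16],[0,0,-0.17],[0,0,-0.17],[0,0,-0.15],[-0.135,-0.142,0],[-0.135,-0.142,0],[-0.135,-0.142,0]]' --turn '[[0,0,0],[0,0,0],[0,0,0],[0,0,0],[0,0,0],[0,0,0],[0,0,0],[0,0,0]]'

```text
clock: 11.1
position: [0.4637, -0.2506, 0.1727]
ee_rot: [0.828, -0.561, 0.0, -0.0]
ft_force: [0.5, 0.2, -0.9]
grip_width: 0.197
```

Request:
move_arm --claw '[0,0,0,0,0,0,0,0]' --dp '[[-0.135,-0.142,0],[-0.135,-0.142,0],[-0.135,-0.142,0],[-0.135,-0.142,0],[-0.135,-0.142,0],[-0.1,-0.106,0],[0,0,0],[0,0,0]]' --turn '[[0,0,0],[0,0,0],[0,0,0],[0,0,0],[0,0,0],[0,0,0],[0,0,0],[0,0,0]]'

```text
clock: 11.77
position: [0.5576, -0.0453, 0.1717]
ee_rot: [0.829, -0.559, -0.0, 0.001]
ft_force: [-0.4, -0.5, -0.5]
grip_width: 0.201
```

```bash
python3 - <<'E'
from h import *
o=manip.get_obs()
M=R.from_quat(o["ee_rot"]).as_matrix();print(np.degrees(np.arctan2(M[1,0],M[0,0])))
print(o["position"],o["ft_force"],o["clock"],o["joint_pos"].round(2),o["grip_width"])
E
```

```text
-67.98380523121102
[ 0.55757495 -0.04528929  0.17172786] [-0.39100979 -0.46343549 -0.53417769] 11.7667 [-0.75  0.31  0.9   1.75 -0.26  1.2  -0.97] 0.20124701630720104
```

Request:
move_arm --claw '[0,0,0,0,0,0,0,0]' --dp '[[0,0,0],[0,0,0],[0,0,0],[0,0,0],[0,0,0],[0,0,0],[0,0,0],[0,0,0]]' --turn '[[0,0,0.151],[0,0,0.151],[0,0,0.151],[0,0,0.151],[0,0,0.151],[0,0,0.151],[0,0,0.151],[0,0,0.151]]'

```text
clock: 12.43
position: [0.5568, -0.0488, 0.1724]
ee_rot: [-0.477, 0.879, 0.0, -0.0]
ft_force: [-0.2, 0.6, -0.4]
grip_width: 0.199
```

Request:
move_arm --claw '[0,0,0,0,0]' --dp '[[0,0,0],[0,0,0],[0,0,0],[0,0,0],[0,0,0]]' --turn '[[0,0,0.151],[0,0,0.151],[0,0,0],[0,0,0],[0,0,0]]'

```text
clock: 12.85
position: [0.5572, -0.048, 0.1724]
ee_rot: [-0.375, 0.927, 0.0, -0.0]
ft_force: [0.1, 0.0, -0.7]
grip_width: 0.199
```

```bash
python3 - <<'E'
from h import *
o=manip.get_obs();w=cams.camera("wrist");cv2.imwrite("pics/w8.png",w[:,:,::-1]);np.save("o8.npy",o,allow_pickle=True)
M=R.from_quat(o["ee_rot"]).as_matrix();print(np.degrees(np.arctan2(M[1,0],M[0,0]))+90,M.round(4))
print(o["position"],o["ft_force"],o["clock"],o["joint_pos"].round(2),o["grip_width"])
print(movecalc([.578,-.0025,.172],o))
crop(w,267,200,367,380,3.3,"pics/c8.png")
E
```

```text
-45.98816649170277 [[-7.192e-01 -6.948e-01 -2.000e-04]
 [-6.948e-01  7.192e-01  0.000e+00]
 [ 1.000e-04  1.000e-04 -1.000e+00]]
[ 0.55718027 -0.04797172  0.1724304 ] [ 0.08532471  0.01562838 -0.65651931] 12.85 [-0.92  0.41  1.16  1.76 -0.4   1.23 -2.03] 0.19892103543171602
[-0.232838    0.09118667  0.00213355]
```

View pics/w8.png

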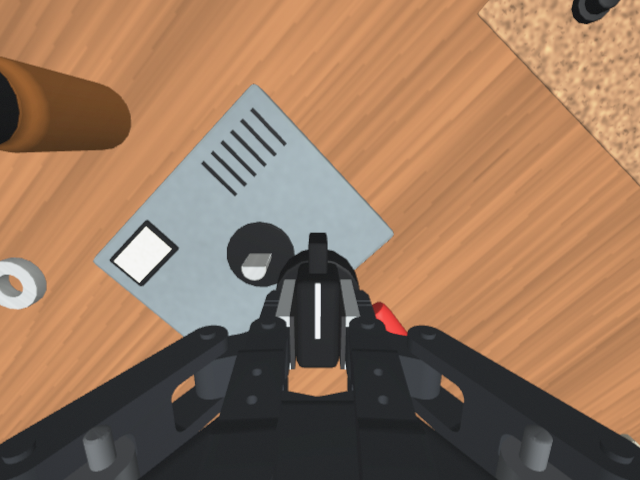

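View pics/c8.png

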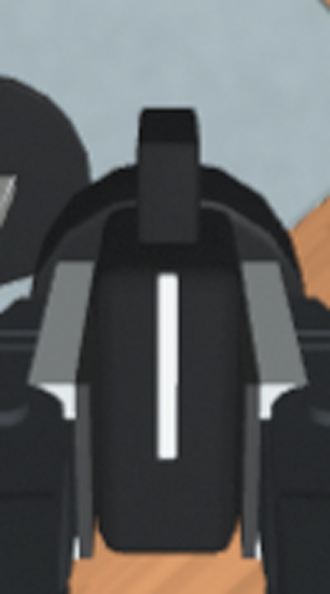

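```bash
python3 - <<'E'
from h import *
from scipy.optimize import least_squares
o=np.load("o8.npy",allow_pickle=True).item();i,P=campose("wrist",o);w=cv2.imread("pics/w8.png")
T=np.eye(4);T[:3,:3]=R.from_quat(o["ee_rot"]).as_matrix();T[:3,3]=o["position"];Ti=np.linalg.inv(T)
C=np.array(i["tool_from_camera"])
f=lambda x,y,z:ray(i,C,267+x/3.3-.5,200+y/3.3-.5,z)
a,b=f(168,265,-.0243),f(168,551,-.0243);print("bar tool",a,b,(a+b)/2,np.linalg.norm(a-b))
n=f(168,108,-.0143);print("nose",n,"-> axis y",n[1]+.033)
print("width",f(100,400,-.0243)[0],f(240,400,-.0243)[0])
l1,l2=f(168,275,-.0243),f(168,457,-.0243);print("line",l1,l2)
crop(w[:,:,::-1],225,220,295,290,8,"pics/c8b.png")
g=cv2.cvtColor(w,cv2.COLOR_BGR2GRAY)[220:290,225:295]
big=cv2.resize(g,None,fx=6,fy=6,interpolation=cv2.INTER_CUBIC)
for th in(190,205):
    n_,l,s,c=cv2.connectedComponentsWithStats((big>th).astype(np.uint8))
    k=l[(268-220)*6,(255-225)*6];print(th,s[k],k)
    K=max(cv2.findContours((l==k).astype(np.uint8),cv2.RETR_EXTERNAL,cv2.CHAIN_APPROX_NONE)[0],key=len)[:,0,:]
    W=np.array([ray(i,P,225+(x+.5)/6-.5,220+(y+.5)/6-.5,.089)[:2] for x,y in K])
    def res(p):
        q=W-p[:2];nn=np.array([np.cos(p[3]),np.sin(p[3])])
        return 1e3*np.maximum(np.linalg.norm(q,axis=1)-p[2],q@nn-p[4])
    r=least_squares(res,[*W.mean(0),.009,-.8,.002],x_scale=[.001,.001,.001,.1,.001],loss="soft_l1",f_scale=.3).x
    print(r,np.degrees(r[3]),"tool",(Ti@np.array([r[0],r[1],.089,1]))[:3])
E
```

```text
bar tool [ 0.0001652  -0.01965935 -0.0243    ] [ 0.00013915  0.01964815 -0.0243    ] [ 1.52175791e-04 -5.60204318e-06 -2.43000000e-02] 0.039307513898314175
nose [ 0.00015596 -0.03604078 -0.0143    ] -> axis y -0.0030407793503955116
width -0.008132040481399594 0.008923193713282583
line [ 0.00016436 -0.01838883 -0.0243    ] [ 0.00014819  0.00601412 -0.0243    ]
190 [ 103  280  142   79 8784] 1
[ 0.57862576 -0.00278623  0.00859052 -0.80531757  0.00127343] -46.141297987230914 tool [-0.0468302   0.01758428  0.08342658]
205 [ 104  282  139   75 8172] 1
[ 0.57867012 -0.00279805  0.00842696 -0.80618019  0.00098222] -46.19072224628095 tool [-0.0468539   0.01754495  0.08342657]
```

View pics/c8b.png

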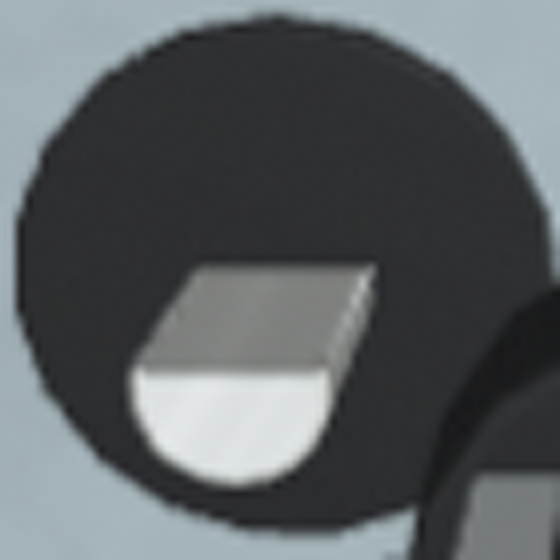

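The flat reads -46.2° and the knob -46.0°, which agree well. The knob axis sits on the tool axis within ~0.2 mm and the shaft is at (0.5783, -0.0026). I move above it.

Request:
move_arm --claw '[0,0,0,0,0,0,0]' --dp '[[-0.08,0.03,0],[-0.08,0.03,0],[-0.074,0.03,0.05],[0,0,0.1],[0,0,0.08],[0,0,0],[0,0,0]]' --turn '[[0,0,0],[0,0,0],[0,0,0],[0,0,0],[0,0,0],[0,0,0],[0,0,0]]' --grip_force 80

```text
clock: 13.48
position: [0.5787, -0.001, 0.1262]
ee_rot: [-0.374, 0.927, 0.0, -0.001]
ft_force: [-0.1, -0.2, -0.2]
grip_width: 0.195
```

Request:
move_arm --claw '[0,0]' --dp '[[0,0,0],[0,0,0]]' --turn '[[0,0,0],[0,0,0]]'

```text
clock: 13.65
position: [0.5795, -0.0017, 0.1276]
ee_rot: [-0.374, 0.928, -0.0, 0.001]
ft_force: [-0.5, 0.5, -0.9]
grip_width: 0.192
```

```bash
cat > st.py <<'E'
from h import *
o=manip.get_obs()
M=R.from_quat(o["ee_rot"]).as_matrix();print(np.degrees(np.arctan2(M[1,0],M[0,0]))+90,M[:,2].round(4))
print(o["position"],o["ft_force"],o["clock"],o["joint_pos"].round(2),o["grip_width"])
print(movecalc([.5783+.0001,-.0026+.0001,.1087],o))
E
python3 st.py
```

```text
-46.1296361437083 [ 1.5e-03  3.0e-04 -1.0e+00]
[ 0.57952563 -0.00173437  0.12762731] [-0.5241777   0.54452168 -0.89163344] 13.65 [-0.91  0.51  1.08  1.76 -0.48  1.17 -2.06] 0.19195883432986233
[0.00683429 0.00122136 0.09462667]
```

Request:
move_arm --claw '[0,0,0,0,0]' --dp '[[0.006,0.001,0.03],[0,0,0.03],[0,0,0],[0,0,0],[0,0,0]]' --turn '[[0,0,0],[0,0,0],[0,0,0],[0,0,0],[0,0,0]]'

```text
clock: 14.07
position: [0.5778, -0.0026, 0.1145]
ee_rot: [-0.373, 0.928, 0.0, -0.0]
ft_force: [-0.2, 0.5, -0.8]
grip_width: 0.191
```

```bash
python3 st.py; python3 - <<'E'
from h import *
s=cams.camera("side");crop(s,290,160,430,280,5.5,"pics/s9.png")
E
python3 st.py
```

```text
-46.157638957151704 [-1.e-04  1.e-04 -1.e+00]
[ 0.57776843 -0.00255989  0.11449275] [-0.24420935  0.4567594  -0.76738542] 14.0667 [-0.9   0.52  1.07  1.77 -0.5   1.15 -2.05] 0.1914155199477824
[-0.00248583 -0.00197421  0.02896347]
-46.15765187813858 [ 1.e-04  0.e+00 -1.e+00]
[ 0.57785224 -0.00259125  0.11461104] [-0.33665734  0.32486144  0.19825534] 14.1167 [-0.9   0.52  1.07  1.77 -0.5   1.15 -2.05] 0.19240583583050336
[-0.00228779 -0.00156637  0.02955559]
```

View pics/s9.png

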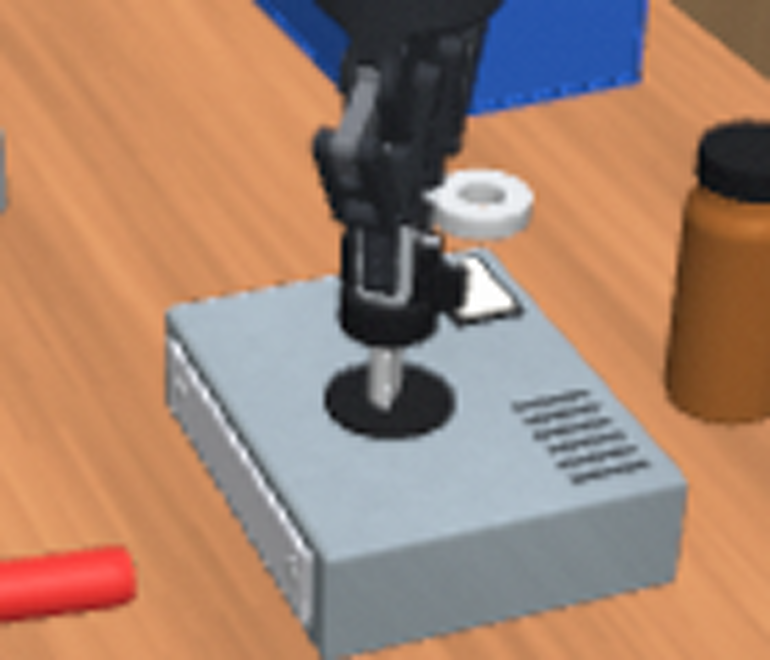

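The side view shows the knob sitting concentrically above the shaft. I descend in small steps.

Request:
move_arm --claw '[0,0,0,0,0,0]' --dp '[[-0.002,-0.001,0.015],[0,0,0.015],[0,0,0.01],[0,0,0.01],[0,0,0],[0,0,0]]' --turn '[[0,0,0],[0,0,0],[0,0,0],[0,0,0],[0,0,0],[0,0,0]]'

```text
clock: 14.62
position: [0.5784, -0.0028, 0.1044]
ee_rot: [-0.373, 0.928, -0.0, 0.0]
ft_force: [2.8, -3.1, -2.1]
grip_width: 0.193
```

```bash
python3 st.py
```

```text
-46.173594820947926 [ 4.e-04 -6.e-04 -1.e+00]
[ 0.57837742 -0.00284013  0.10440948] [ 2.83344803 -3.0908777  -2.08063588] 14.6167 [-0.89  0.53  1.05  1.78 -0.51  1.13 -2.05] 0.19312407169613507
[-0.00125652  0.00113235 -0.02145362]
```

It is on the shaft 4 mm deep, with a slight side load along the nose direction. I ease 0.8 mm that way and continue down.

Request:
move_arm --claw '[0,0,0,0,0,0,0]' --dp '[[0,-0.004,0.01],[0,0,0.01],[0,0,0.01],[0,0,0.01],[0,0,0.01],[0,0,0],[0,0,0]]' --turn '[[0,0,0],[0,0,0],[0,0,0],[0,0,0],[0,0,0],[0,0,0],[0,0,0]]'

```text
clock: 15.2
position: [0.5786, -0.0029, 0.0943]
ee_rot: [-0.373, 0.928, 0.0, -0.0]
ft_force: [0.5, -0.9, -1.1]
grip_width: 0.189
```

```bash
python3 st.py
```

```text
-46.15021034136299 [-4.e-04  0.e+00 -1.e+00]
[ 0.57860578 -0.00292924  0.09428154] [ 0.45057634 -0.90151458 -1.08008881] 15.2 [-0.88  0.55  1.04  1.79 -0.52  1.12 -2.04] 0.18865190594608836
[-0.0007238   0.00228167 -0.07209184]
```

Slid to z=0.0943 with no load. Home is expected at 0.0927 and fully pressed at about 0.0867.

Request:
move_arm --claw '[0,0,0,0,0]' --dp '[[0,0,0.01],[0,0,0.01],[0,0,0],[0,0,0],[0,0,0]]' --turn '[[0,0,0],[0,0,0],[0,0,0],[0,0,0],[0,0,0]]'

```text
clock: 15.62
position: [0.5788, -0.0029, 0.0908]
ee_rot: [-0.373, 0.928, 0.0, 0.0]
ft_force: [-0.8, 0.5, 4.1]
grip_width: 0.193
```

Request:
move_arm --claw '[0,0,0,0,0]' --dp '[[0,0,0.01],[0,0,0.01],[0,0,0],[0,0,0],[0,0,0]]' --turn '[[0,0,0],[0,0,0],[0,0,0],[0,0,0],[0,0,0]]'

```text
clock: 16.03
position: [0.5789, -0.0029, 0.087]
ee_rot: [-0.373, 0.928, 0.0, 0.0]
ft_force: [-2.1, 1.0, 7.9]
grip_width: 0.193
```

Request:
move_arm --claw '[0,0,0,0]' --dp '[[0,0,0.005],[0,0,0.005],[0,0,0],[0,0,0]]' --turn '[[0,0,0],[0,0,0],[0,0,0],[0,0,0]]' --grip_force 100

```text
clock: 16.37
position: [0.5792, -0.0029, 0.0866]
ee_rot: [-0.373, 0.928, 0.001, 0.001]
ft_force: [-10.1, 2.2, 27.1]
grip_width: 0.19
```

Request:
move_arm --claw '[0,0,0,0]' --dp '[[0,0,0.005],[0,0,0],[0,0,0],[0,0,0]]' --turn '[[0,0,0],[0,0,0],[0,0,0],[0,0,0]]'

```text
clock: 16.7
position: [0.5793, -0.0029, 0.0864]
ee_rot: [-0.373, 0.928, 0.001, 0.001]
ft_force: [-14.1, 2.7, 37.6]
grip_width: 0.189
```

Hard end reached at z≈0.0866 (force rises steeply). I ease back to a moderate push and take some side load off.

Request:
move_arm --claw '[0,0,0,0,0,0]' --dp '[[0.002,0.002,-0.006],[0,0,0],[0,0,0],[0,0,0],[0,0,0],[0,0,0]]' --turn '[[0,0,0],[0,0,0],[0,0,0],[0,0,0],[0,0,0],[0,0,0]]'

```text
clock: 17.2
position: [0.579, -0.0029, 0.0866]
ee_rot: [-0.373, 0.928, 0.0, 0.001]
ft_force: [-8.1, 1.0, 22.5]
grip_width: 0.189
```

```bash
python3 st.py; python3 - <<'E'
from h import *
s=cams.camera("side");crop(s,230,140,430,290,4,"pics/s10.png")
w=cams.camera("wrist");cv2.imwrite("pics/w10.png",w[:,:,::-1])
E
python3 st.py
```

```text
-46.15082139965685 [ 0.0016  0.0015 -1.    ]
[ 0.57903605 -0.00285059  0.0866171 ] [-8.09524728  0.9944648  22.49470724] 17.2 [-0.87  0.55  1.03  1.79 -0.53  1.1  -2.03] 0.1886224610181074
[ 0.00083592  0.00346319 -0.11041675]
-46.150539310298996 [ 0.0017  0.0014 -1.    ]
[ 0.57906183 -0.00288779  0.08662699] [-6.74516441  0.97804083 22.80322228] 17.3 [-0.87  0.55  1.03  1.79 -0.53  1.1  -2.03] 0.19036449942062883
[ 0.0008033   0.00367736 -0.11036752]
```

View pics/s10.png

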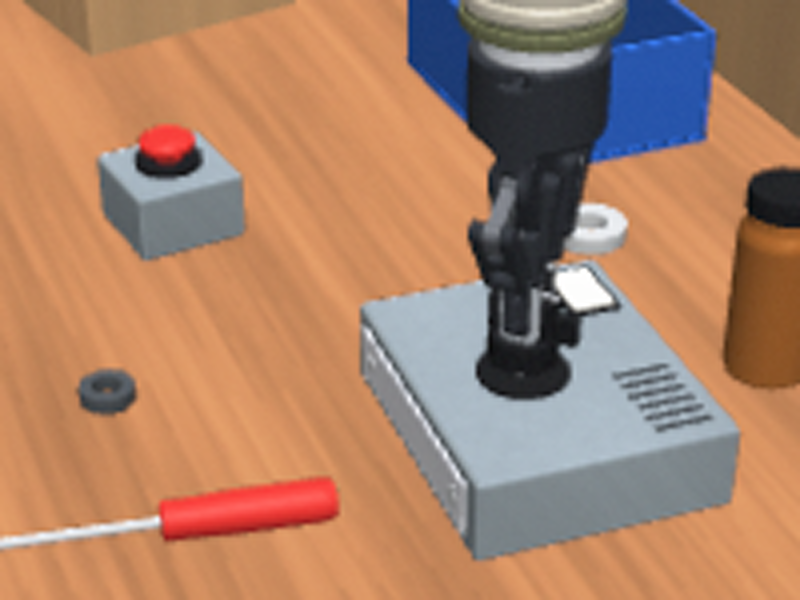

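View pics/w10.png

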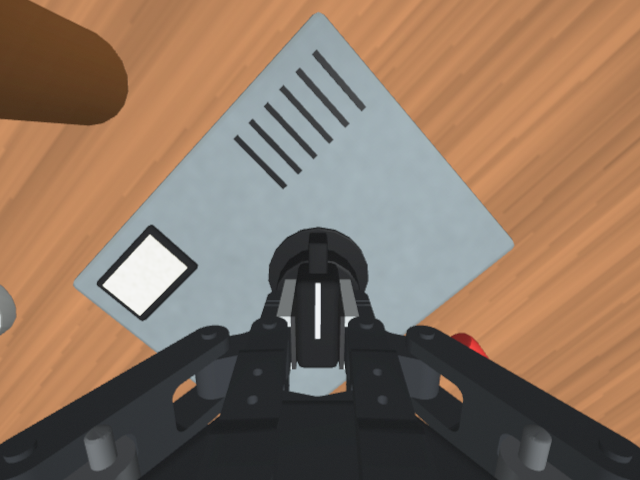

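The side view shows the button low on its collar and the knob down close over the bezel. In the wrist view the knob is unslipped in the jaws, with its line still at (317, 283–338). 22.5 N at the hard stop is well over the 10 N spring. Handing in.

```bash
python3 - <<'E'
from workcell import manip
print(manip.hand_in())
E
```

```text
the job is handed in; nothing more can be done
None
```

The job is handed in at about 17.3 s on the robot's clock. The stop button is pressed in, and the knob is on the shaft, held and pressed down. The hand-in gave no verdict.

- **Stop button:** I pressed it first. It went down about 7.6 mm and stopped; pushing harder only raised the force to 23.5 N. In the last side view it sits low on its collar.
- **Knob:** I gripped the black nosed knob across its bar and turned it to −46.15°; the shaft's flat measured about −46.2°. It met a small side load (about 4 N) 4 mm down the shaft. After a 0.8 mm shift it slid home.
- **Final press:** the tool stopped at z = 0.0866 m, where I had expected 0.0867 m for the shaft fully in. Pushing harder only raised the force, which peaked at 37.6 N. I eased it back to about 22.5 N, well over the 10 N spring.
- **Last checks:** the knob had not slipped in the jaws. One thing was not ideal: a side load of about 7–8 N was still on the wrist at hand-in. No check failed.

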